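# Show a specimen to the stand's camera with the cam lift

### The arm

A 7-joint arm with a two-finger parallel gripper is mounted at the origin on the work surface. World frame = base frame: x ahead of the robot, y to its left, z up, the work surface at z = 0. Lengths are in m, angles in rad, forces in N, time in s.
With the tool pointing down it reaches from about 0.4 to 0.85 m from the base axis. Payload 10.4 kg.
Tool frame: the origin (TCP) lies at the very end of the fingers, on their centre line; the grasp point (between the pads) lies 19 mm behind it (r.pinch_z is the distance from the TCP to the grasp point, in m); z points along the fingers, y is the line along which they close (so a half turn about z gives the same grasp; the last joint's range is limited). The gripper opens to 87 mm and grips with 3 to 60 N. Pads are 19 mm wide; open, the fingers measure 117 mm over their backs; the gripper's body (75 mm by 190 mm) begins 51 mm behind the grasp point.
Start: joints at [1.262, 0.332, -0.065, 1.46, 0.022, 1.35, -0.088], TCP at [0.176, -0.6, 0.203] pointing down, gripper open.
Joint ranges: [-2.6, 2.6], [-0.5, 2.12], [-1.47, 1.34], [0.16, 2.42], [-1.27, 4.41], [0.06, 2.06], [-2.6, 2.6]. Speed limits (rad/s): [2.22, 2.22, 2.79, 2.79, 3.14, 3.14, 3.14].

### API

Orientations are given as a unit quaternion [x, y, z, w].
In Python, from bench import r, camera gives the robot as it stands. The module is installed in compiled form; this text tells all that it offers.
- The arm moves only by the shell command python3 -m pendant 'ROWS' [FORCE]. ROWS is JSON, a list of rows, each an object with "dp": the shift along the tool's x, y, z as a fraction of full scale, a list of three; "rotation": the turn, a rotation vector about the tool's x, y, z as a fraction of full scale, a list of three; "jaw": the opening, from 0 (shut) to 1 (fully open). A call has 1 to 8 rows; each row is the pose to reach, as a shift and turn from the pose commanded when the call began, along the tool's axes at that moment, turning the shorter way round; what a row does not reach only later rows make up. Full scale, the value 1, is 0.15 m for a shift and 2 pi rad for a turn. A row lasts 1/8 s, in which the tool goes at most 62.5 mm and 10.7 degrees, less where a joint would pass 70% of its speed; a pose out of reach is approached as far as the arm can. A call with a number of a shift or a turn outside -1 to 1 is refused whole. A call with a gripper value outside its range is refused whole. The fingers move at their own pace and stop on an object; FORCE is the grip in N (left out, the last holds). Time passes only in rows, so rows that repeat a pose let the fingers close. It gives the time, the measured TCP pose, the force, the opening and the grip force at its end, in the units of the state.
- r.read_state(): the state, without advancing time (a new reading comes with each control period).
- camera(name): name is "scene" or "top" or "wrist"; returns a dict with "image" (400x640x3 uint8, red, green, blue), "z_map" (400x640 float32, m along the optical axis (not along the pixel's ray), 0 where there is no reading), "mtx" (3x3 intrinsics, pixels), "T" (4x4, takes a point from camera to world coordinates). Camera axes: x right, y down, z forward; pixel columns grow to the right and rows downward; lengths in m; the calibration is good to about 2 mm. A picture is of the moment at which its call begins.
- r.close_job(): hands the job in; it is judged then, once.
The state is a dict: "time": time; "joint_positions": joint angles; "joint_vel": joint speeds; "joint_torque": joint torques, N m; "ee_pos": TCP position; "eef_rot": TCP orientation; "ft_force": force on the tool from outside, world axes, zero at the start; "torque": the same for the moment, N m; "width": finger opening in m; "grip_force": force on a finger pad.
Only numpy, scipy, OpenCV 4.12 (cv2) and the standard library are available. Lean on these libraries where they do the work, as an engineer would, in place of code of your own. Each camera call takes 0.05 s, during which the arm holds its last target. There are 200 camera calls.

### The job

At the imaging stand, take the turntable by its yellow crank pin through one full turn, either way, so that the pin ends up where it started and the specimen jar has been seen from all sides. Then swing the red-knobbed cam lever up to the highest point of its lift, where it stands straight up, and finish while still holding the lever there by its knob, because its spring pulls it back down if let go. Keep the jar standing in its ring on the turntable and leave the other things on the bench where they are.

Things in the scene. Friction and masses are not known exactly. Their poses are not given: they have to be found in the camera images.
- stand: fixed imaging stand: white base plate 150 (its x) x 450 (its y) x 14 mm with a cam lift and lever (-y end), a black turntable (middle) and a black side camera (+y end; lens front 150 mm from the turntable's axis, top 166 mm above the bench). Origin on the bench, 75 mm from the plate's middle towards the lever; x points away from the robot, z up. Its place and yaw vary.
- turntable_centre (a point): centre of the turntable's top face. Black disc, 160 mm across, 12 mm thick, its top 107 mm above the bench with the lift down and 128 mm with the lift at its highest; at x 0, y +70 mm in the stand's frame. It turns about the vertical.
- turntable (a joint): angle of the turntable, rad, growing anticlockwise seen from above; it starts anywhere from -2.2 to 2.2 and turns freely both ways, with a light friction (under 1 N at the pin), and stays where it is left. A full turn changes it by 6.28.
- crank_pin: yellow upright round crank pin on the turntable, 16 mm across and 52 mm tall, 65 mm from the turntable's axis; a sleeve that spins freely on its own axis, so a gripper can hold it with a fixed orientation all the way round. Origin at its foot, on the turntable's top face. Between it and the specimen jar are 34 mm.
- specimen: small clear specimen jar with a green lid, 46 mm across, 36 mm tall, about 60 g, standing loose at the centre of the turntable inside a grey ring 60 mm across outside, 52 mm inside and 4 mm high. Origin at the centre of its underside.
- lever_axle (a point): point on the cam shaft's axis in the plane in which the lever swings, 60 mm above the bench, at x +45 mm, y -95 mm in the stand's frame. The shaft lies level along the stand's x axis; the lever swings in the upright plane of the stand's y and z.
- lever_knob: red ball knob, 32 mm across, origin at its centre, at the lever's end, 120 mm from lever_axle (10 mm steel rod between). At rest it is 60 mm above the bench, on the stand's -y side of the axle; straight up it is 180 mm above the bench. Free on both sides (stand's x), so it can be pinched across the swing plane from above and carried round; it spins freely about its level axis.
- cam (a joint): angle of cam shaft and lever, rad: 0 = lever level along the stand's -y, on its stop; grows as the lever is raised; 1.57 = straight up. Carriage, turntable and jar rise smoothly, by about 21 mm in all: highest at 1.57, sinking again beyond; stop at 2.4. A spring pulls the lever back to 0: about 4 to 5 N at the knob throughout.
- jar_red: loose clear jar with a red lid, 58 mm across, 62 mm tall, behind the stand; bystander. Origin at the centre of its underside.
- jar_green: loose clear jar with a green lid, 58 mm across, 62 mm tall, behind the stand; bystander. Origin at the centre of its underside.
- adapter: loose black plug adapter, 46 x 40 x 32 mm, with two steel pins, behind the stand; bystander. Origin at the centre of its underside.
- dish: closed flat round dish, 92 mm across, 16 mm tall (20 mm over the cork insert), on the robot's side of the stand; bystander. Origin at the centre of its underside.
Not all that is in view belongs to the job. What is shaped like the specimen but blue or orange is not meant.

How it is judged:
By the outcome, as a careful person would: the job done as asked, in the order asked, and still so for the second after the job is handed in, while the arm keeps its last pose, push and grip.
It also fails if it takes over 64 s, if anything falls off the work surface, if the arm or the gripper's body presses on something with over 40 N, if the wrist force passes 120 N, or if a joint passes its speed limit or range.

## Working session

There is one attempt and no reset: what is moved stays moved. The work goes in short steps, Python scripts to look and compute and a shell command to move; the robot and the scene stay as the last step left them, time stands still between calls to the robot, and variables do not carry over. Pictures are saved under pics/ and viewed, at most 10 in all, crops included, and the job is handed in when it is done.

```bash
mkdir -p pics; python3 - <<'E'
from bench import r,camera
import cv2,numpy as np
s=r.read_state(); print(s['time'],s['ee_pos'],s['eef_rot'],s['width'],r.pinch_z)
ims=[]
for n in('scene','top'):
    c=camera(n); np.savez(''+n+'0.npz',**c); ims.append(c['image']); print(n,np.round(c['T'],3).tolist(),c['mtx'].tolist())
    cv2.imwrite(f'pics/{n}0.png',c['image'][:,:,::-1])
E
```

```text
0.0 [ 0.1760603  -0.59924405  0.20174533] [ 9.89805909e-01  1.42420971e-01 -1.40428768e-04 -7.13859928e-04] 0.08678909984066643 0.0187
scene [[0.816, 0.507, -0.278, 0.799], [0.578, -0.704, 0.412, -0.345], [0.013, -0.496, -0.868, 0.845], [0.0, 0.0, 0.0, 1.0]] [[455.88255954301854, 0.0, 321.8650873071255], [0.0, 455.88255954301854, 197.5699193861458], [0.0, 0.0, 1.0]]
top [[-0.01, -0.984, 0.178, 0.42], [-1.0, 0.01, -0.001, 0.019], [-0.0, -0.178, -0.984, 1.047], [0.0, 0.0, 0.0, 1.0]] [[475.12869629511704, 0.0, 317.7896418206528], [0.0, 475.12869629511704, 203.9000860816866], [0.0, 0.0, 1.0]]
```

View pics/top0.png

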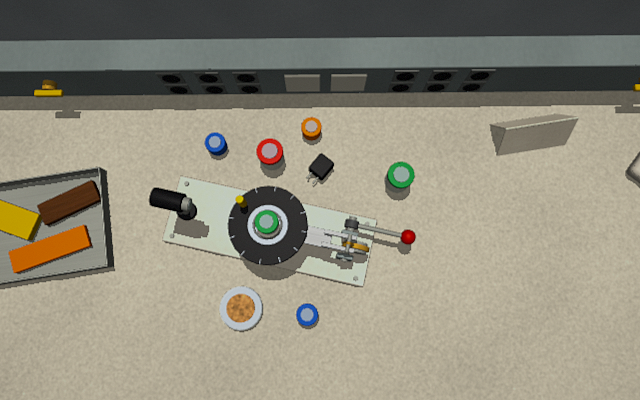

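View pics/scene0.png

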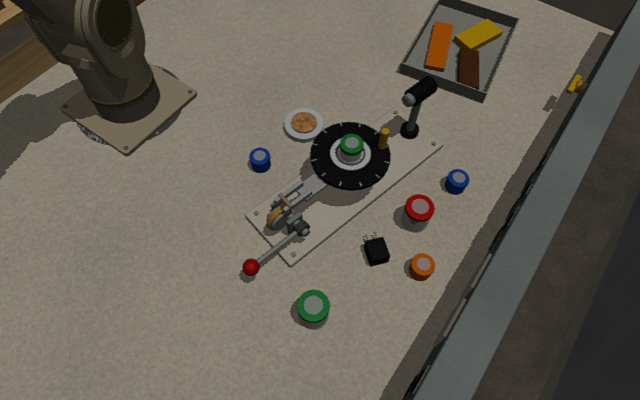

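The top view shows the turntable at about (268,225), with the green-lidded specimen at (266,222) in the ring. The yellow pin is at (240,200) and the red knob at (408,237).

There are a few lookalikes. Yellow could be the pin (240,200), the cam part (355,245) or the tray block (15,218); only the first is an upright round pin on the disc. Red could be the knob (408,237) or the jar lid (270,152); the knob is the one at the end of the rod. Next I measure and take a confirming crop.

```bash
cat > h.py <<'E'
import numpy as np,cv2
def ray(c,u,v):
    d=c['T'][:3,:3]@np.linalg.inv(c['mtx'])@[u,v,1]; return c['T'][:3,3],d
def onplane(c,u,v,z):
    o,d=ray(c,u,v); return o+d*(z-o[2])/d[2]
def tri(a,b):
    A=0;B=0
    for o,d in(a,b):
        d=d/np.linalg.norm(d);P=np.eye(3)-np.outer(d,d);A=A+P;B=B+P@o
    return np.linalg.solve(A,B)
def blob(c,lo,hi,box):
    h=cv2.cvtColor(c['image'],cv2.COLOR_RGB2HSV);m=cv2.inRange(h,lo,hi)
    k=np.zeros_like(m);x0,y0,x1,y1=box;k[y0:y1,x0:x1]=m[y0:y1,x0:x1]
    n,_,st,ce=cv2.connectedComponentsWithStats(k);i=1+np.argmax(st[1:,4]);return ce[i],st[i]
E
python3 - <<'E'
from h import *
S=dict(np.load('scene0.npz'));T=dict(np.load('top0.npz'))
red=((0,150,60),(6,255,255));yel=((20,150,60),(32,255,255));gr=((50,120,40),(80,255,255))
k=[blob(T,*red,(395,225,420,250)),blob(S,*red,(235,250,265,280))]
g=[blob(T,*gr,(245,205,285,240)),blob(S,*gr,(335,130,370,160))]
p=[blob(T,*yel,(225,185,255,220)),blob(S,*yel,(370,120,395,155))]
for n,b in(('knob',k),('lid',g),('pin',p)):
    print(n,[(x[0].round(1),x[1]) for x in b],tri(ray(T,*b[0][0]),ray(S,*b[1][0])).round(4))
knob=onplane(T,*k[0][0],.06);lid=onplane(T,*g[0][0],.143)
print(knob,onplane(S,*k[1][0],.06),lid,onplane(S,*g[1][0],.143))
# black disc ellipse centre, at z=.107
for c,box in((T,(222,180,312,270)),(S,(305,118,396,192))):
    h=cv2.cvtColor(c['image'],cv2.COLOR_RGB2GRAY);m=np.zeros_like(h);x0,y0,x1,y1=box
    m[y0:y1,x0:x1]=(h[y0:y1,x0:x1]<50)*255
    cs,_=cv2.findContours(m,cv2.RETR_EXTERNAL,cv2.CHAIN_APPROX_NONE);q=max(cs,key=cv2.contourArea)
    P=np.array([onplane(c,*a[0],.107)[:2] for a in cv2.convexHull(q)]);(x,y),rr=cv2.minEnclosingCircle(P.astype(np.float32));print('disc',x,y,rr)
# pin top: topmost part
for c,box,b in((T,0,p[0]),(S,0,p[1])): print('pin at top-plane',onplane(c,*b[0],.140))
a=cv2.resize(T['image'][170:270,210:430],None,fx=3.5,fy=3.5);b=cv2.resize(S['image'][110:290,235:405],None,fx=1.6,fy=1.6)
o=np.zeros((350+288,770,3),np.uint8);o[:350]=a;o[350:,:272]=b;cv2.imwrite('pics/crop.png',o[:600,:,::-1])
E
```

```text
knob [(array([407.8, 236.6]), array([401, 230,  14,  14, 160], dtype=int32)), (array([250.6, 266.4]), array([243, 259,  17,  16, 194], dtype=int32))] [ 0.527  -0.1678  0.0639]
lid [(array([266.5, 221.8]), array([255, 210,  24,  24, 268], dtype=int32)), (array([351.4, 143.6]), array([340, 134,  23,  20, 228], dtype=int32))] [0.5503 0.1178 0.1409]
pin [(array([240.6, 200.8]), array([236, 196,  11,  11,  82], dtype=int32)), (array([384.9, 131.4]), array([381, 128,   8,  10,  51], dtype=int32))] [0.5904 0.1671 0.1569]
[ 0.5272791  -0.16876474  0.06      ] [ 0.52580883 -0.16678077  0.06      ] [0.54958146 0.11724105 0.143     ] [0.55138344 0.11689029 0.143     ]
disc 0.5488503575325012 0.11848793923854828 0.07924158126115799
disc 0.5558985471725464 0.11941000819206238 0.08688748627901077
pin at top-plane [0.59160876 0.16817993 0.14      ]
pin at top-plane [0.58700975 0.18170168 0.14      ]
```

View pics/crop.png

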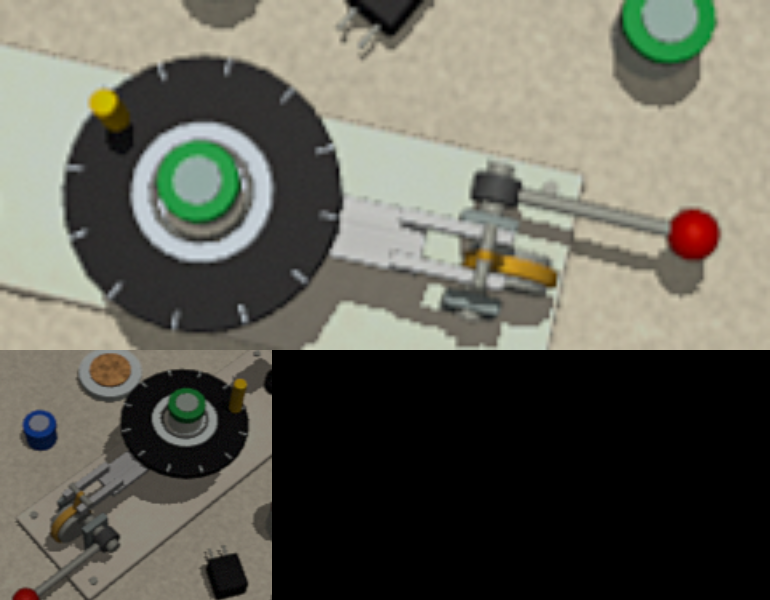

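The crop confirms the green-lidded specimen in the ring, the upright yellow pin on the disc, and the red knob at the rod's end.

- **Turntable centre:** about (0.550, 0.118).
- **Pin:** about (0.591, 0.168).
- **Knob:** about (0.527, -0.168).
- **Stand yaw:** about -13.6°.

I'll turn the tool by -60° about its z so the fingers close along the stand's x, and travel high.

```bash
python3 -m pendant '[{"dp":[0.25,-0.25,-0.2],"rotation":[0,0,-0.028],"jaw":0.7},{"dp":[0.5,-0.5,-0.4],"rotation":[0,0,-0.056],"jaw":0.35},{"dp":[0.75,-0.75,-0.5],"rotation":[0,0,-0.084],"jaw":0.35},{"dp":[1,-1,-0.5],"rotation":[0,0,-0.112],"jaw":0.35},{"dp":[1,-1,-0.5],"rotation":[0,0,-0.14],"jaw":0.35},{"dp":[1,-1,-0.5],"rotation":[0,0,-0.1667],"jaw":0.35},{"dp":[1,-1,-0.5],"rotation":[0,0,-0.1667],"jaw":0.35}]'
cat > go.py <<'E'
import sys,numpy as np
from bench import r
from scipy.spatial.transform import Rotation as R
s=r.read_state();Q=R.from_quat(s['eef_rot']);p=np.array(s['ee_pos'])
print('t',round(s['time'],2),'p',p.round(4),'F',np.round(s['ft_force'],1),'w',round(s['width'],4),'g',round(s['grip_force'],1))
x=Q.as_matrix();print('b',np.degrees(np.arctan2(x[1,0],x[0,0])).round(2),'tilt',np.degrees(np.arccos(-x[2,2])).round(2))
for a in sys.argv[1:]:
    t=np.array([float(v) for v in a.split(',')]);print(a,'->',(Q.inv().apply(t-p)/.15).round(4).tolist())
E
python3 go.py 0.591,0.168,0.25 0.591,0.168,0.128
```

```text
time: 0.98
ee_pos: [0.2777, -0.4133, 0.2773]
eef_rot: [0.786, 0.618, -0.0, -0.0]
ft_force: [0.6, -0.1, -0.3]
width: 0.0318
grip_force: 0.0
t 0.97 p [ 0.2777 -0.4133  0.2773] F [ 0.6 -0.1 -0.3] w 0.0318 g 0.0
b 76.33 tilt 0.02
0.591,0.168,0.25 -> [4.259, 1.1136, 0.1826]
0.591,0.168,0.128 -> [4.2588, 1.1139, 0.996]
```

```bash
python3 -m pendant '[{"dp":[0.3,0.3,0],"rotation":[0,0,0],"jaw":0.35},{"dp":[0.6,0.6,0],"rotation":[0,0,0],"jaw":0.35},{"dp":[1,1,0],"rotation":[0,0,0],"jaw":0.35}]' >/dev/null; for i in 1 2 3; do python3 -m pendant '[{"dp":[0.33,0,0],"rotation":[0,0,0],"jaw":0.35},{"dp":[0.66,0,0],"rotation":[0,0,0],"jaw":0.35},{"dp":[1,0,0],"rotation":[0,0,0],"jaw":0.35},{"dp":[1,0,0],"rotation":[0,0,0],"jaw":0.35}]'>/dev/null; done
python3 -m pendant '[{"dp":[0.26,0.11,0.2],"rotation":[0,0,0],"jaw":0.35},{"dp":[0.26,0.11,0.2],"rotation":[0,0,0],"jaw":0.35},{"dp":[0.26,0.11,0.2],"rotation":[0,0,0],"jaw":0.35}]' >/dev/null
python3 go.py 0.591,0.168,0.128
python3 - <<'E'
from bench import camera
import cv2
c=camera('wrist');cv2.imwrite('pics/w1.png',c['image'][:,:,::-1])
E
```

```text
t 3.23 p [0.5694 0.1536 0.2475] F [-0.2  0.4  0.6] w 0.0304 g 0.0
b 76.2 tilt 0.05
0.591,0.168,0.128 -> [0.1285, 0.1173, 0.7967]
```

View pics/w1.png

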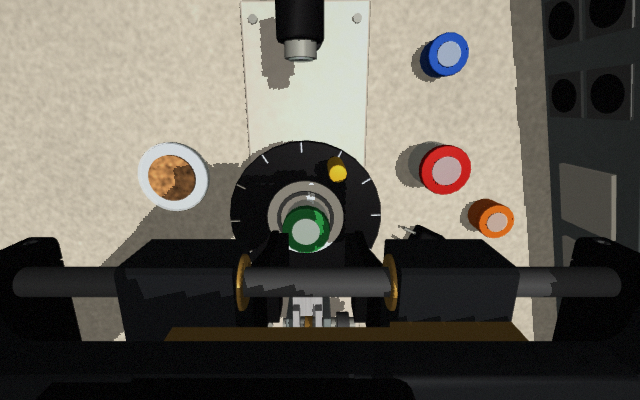

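The wrist view shows the pin top at about (338,168) and the lid at (306,231). The last position fell short of the target. I'll refine the pin and disc from this view.

```bash
python3 - <<'E'
from h import *
from bench import camera
c=camera('wrist');h=cv2.cvtColor(c['image'],cv2.COLOR_RGB2HSV)
b,s=blob(c,(20,120,40),(34,255,255),(320,150,360,190));print(b,s)
print('pin mid',onplane(c,*b,.152),'top',onplane(c,s[0]+s[2]/2,s[1]+s[2]/2,.159))
# disc outer edge, upper part fit circle on z=.107
m=np.zeros(h.shape[:2],np.uint8);m[130:225,215:395]=(h[130:225,215:395,2]<70)*255
m=cv2.morphologyEx(m,cv2.MORPH_OPEN,np.ones((3,3),np.uint8))
# per-column topmost dark pixel
P=[]
for u in range(235,376):
    v=np.where(m[:,u])[0]
    if len(v) and v[0]>132: P.append(onplane(c,u,v[0],.107)[:2])
P=np.array(P)
from scipy.optimize import least_squares
f=least_squares(lambda x:np.hypot(*(P-x).T)-.08,[.55,.118],loss='soft_l1',f_scale=.001);print('disc',f.x,np.median(abs(f.fun)))
E
python3 go.py
```

```text
[335.98488665 169.23425693] [327 156  20  27 397]
pin mid [0.59167534 0.17023788 0.152     ] top [0.59302484 0.17413636 0.159     ]
disc [0.54884478 0.11847504] 0.0004548887963060355
t 3.33 p [0.5695 0.1538 0.2484] F [-0.4  0.   0.3] w 0.0304 g 0.0
b 76.22 tilt 0.09
```

```bash
python3 -m pendant '[{"dp":[0.13,0.12,0],"rotation":[0,0,0],"jaw":0.35},{"dp":[0.13,0.12,0.15],"rotation":[0,0,0],"jaw":0.35},{"dp":[0.13,0.12,0.3],"rotation":[0,0,0],"jaw":0.35},{"dp":[0.13,0.12,0.45],"rotation":[0,0,0],"jaw":0.35},{"dp":[0.13,0.12,0.6],"rotation":[0,0,0],"jaw":0.35},{"dp":[0.13,0.12,0.7],"rotation":[0,0,0],"jaw":0.35},{"dp":[0.13,0.12,0.8],"rotation":[0,0,0],"jaw":0.35},{"dp":[0.13,0.12,0.8],"rotation":[0,0,0],"jaw":0.35}]' 10
python3 -m pendant '[{"dp":[0,0,0],"rotation":[0,0,0],"jaw":0.2},{"dp":[0,0,0],"rotation":[0,0,0],"jaw":0.1},{"dp":[0,0,0],"rotation":[0,0,0],"jaw":0},{"dp":[0,0,0],"rotation":[0,0,0],"jaw":0},{"dp":[0,0,0],"rotation":[0,0,0],"jaw":0}]' 10
python3 go.py
```

```text
time: 4.32
ee_pos: [0.5908, 0.1698, 0.1268]
eef_rot: [0.786, 0.618, -0.001, -0.0]
ft_force: [-0.8, 0.8, 0.5]
width: 0.0306
grip_force: 0.0
time: 4.95
ee_pos: [0.5916, 0.1705, 0.1281]
eef_rot: [0.786, 0.618, 0.001, 0.0]
ft_force: [1.6, 1.5, 5.1]
width: 0.0154
grip_force: 10.0
t 4.95 p [0.5916 0.1705 0.1281] F [1.6 1.5 5.1] w 0.0154 g 10.0
b 76.39 tilt 0.07
```

Gripped: the opening is 15.4 mm at 10 N. Working out the arc offsets in tool axes, four quarter turns.

```bash
python3 - <<'E'
import numpy as np
t0=np.radians(25.6);P=lambda t:.065/.15*np.array([np.cos(t),np.sin(t)])
for q in range(4):
    a=t0+q*np.pi/2; print([(P(a+np.radians(11.25*k))-P(a)).round(3).tolist() for k in range(1,9)])
E
```

```text
[[-0.044, 0.073], [-0.101, 0.135], [-0.17, 0.186], [-0.247, 0.221], [-0.329, 0.242], [-0.414, 0.245], [-0.498, 0.233], [-0.578, 0.204]]
[[-0.073, -0.044], [-0.135, -0.101], [-0.186, -0.17], [-0.221, -0.247], [-0.242, -0.329], [-0.245, -0.414], [-0.233, -0.498], [-0.204, -0.578]]
[[0.044, -0.073], [0.101, -0.135], [0.17, -0.186], [0.247, -0.221], [0.329, -0.242], [0.414, -0.245], [0.498, -0.233], [0.578, -0.204]]
[[0.073, 0.044], [0.135, 0.101], [0.186, 0.17], [0.221, 0.247], [0.242, 0.329], [0.245, 0.414], [0.233, 0.498], [0.204, 0.578]]
```

```bash
python3 -m pendant '[{"dp":[-0.044,0.073,0],"rotation":[0,0,0],"jaw":0},{"dp":[-0.101,0.135,0],"rotation":[0,0,0],"jaw":0},{"dp":[-0.17,0.186,0],"rotation":[0,0,0],"jaw":0},{"dp":[-0.247,0.221,0],"rotation":[0,0,0],"jaw":0},{"dp":[-0.329,0.242,0],"rotation":[0,0,0],"jaw":0},{"dp":[-0.414,0.245,0],"rotation":[0,0,0],"jaw":0},{"dp":[-0.498,0.233,0],"rotation":[0,0,0],"jaw":0},{"dp":[-0.578,0.204,0],"rotation":[0,0,0],"jaw":0}]'
python3 go.py 0.5916,0.1705,0.1281
python3 - <<'E'
from bench import camera
import cv2
c=camera('top');cv2.imwrite('pics/t1.png',cv2.resize(c['image'][100:300,140:440,::-1],None,fx=2,fy=2))
E
```

```text
time: 5.95
ee_pos: [0.5998, 0.0797, 0.128]
eef_rot: [0.786, 0.619, 0.0, -0.001]
ft_force: [-6.5, 5.9, 8.6]
width: 0.0156
grip_force: 10.0
t 5.95 p [0.5998 0.0797 0.128 ] F [-6.5  5.9  8.6] w 0.0156 g 10.0
b 76.45 tilt 0.13
0.5916,0.1705,0.1281 -> [0.5758, -0.1953, 0.0003]
```

View pics/t1.png

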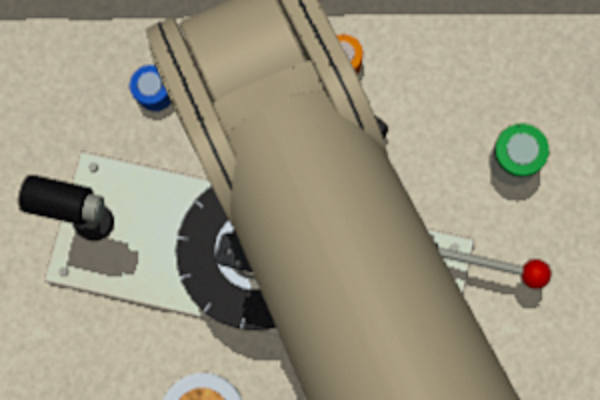

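The turntable is following: the pads still hold the pin (15.6 mm), the side load is about 9 N inward, and the bystanders are undisturbed. Continuing round.

```bash
python3 -m pendant '[{"dp":[-0.073,-0.044,0],"rotation":[0,0,0],"jaw":0},{"dp":[-0.135,-0.101,0],"rotation":[0,0,0],"jaw":0},{"dp":[-0.186,-0.17,0],"rotation":[0,0,0],"jaw":0},{"dp":[-0.221,-0.247,0],"rotation":[0,0,0],"jaw":0},{"dp":[-0.242,-0.329,0],"rotation":[0,0,0],"jaw":0},{"dp":[-0.245,-0.414,0],"rotation":[0,0,0],"jaw":0},{"dp":[-0.233,-0.498,0],"rotation":[0,0,0],"jaw":0},{"dp":[-0.204,-0.578,0],"rotation":[0,0,0],"jaw":0}]'
python3 go.py 0.5916,0.1705,0.1281
```

```text
time: 7.0
ee_pos: [0.5094, 0.0694, 0.1281]
eef_rot: [0.786, 0.618, 0.001, 0.001]
ft_force: [3.8, 3.2, 5.5]
width: 0.0155
grip_force: 10.0
t 7.0 p [0.5094 0.0694 0.1281] F [3.8 3.2 5.5] w 0.0155 g 10.0
b 76.36 tilt 0.1
0.5916,0.1705,0.1281 -> [0.7842, 0.3739, 0.0006]
```

```bash
python3 -m pendant '[{"dp":[0.044,-0.073,0],"rotation":[0,0,0],"jaw":0},{"dp":[0.101,-0.135,0],"rotation":[0,0,0],"jaw":0},{"dp":[0.17,-0.186,0],"rotation":[0,0,0],"jaw":0},{"dp":[0.247,-0.221,0],"rotation":[0,0,0],"jaw":0},{"dp":[0.329,-0.242,0],"rotation":[0,0,0],"jaw":0},{"dp":[0.414,-0.245,0],"rotation":[0,0,0],"jaw":0},{"dp":[0.498,-0.233,0],"rotation":[0,0,0],"jaw":0},{"dp":[0.578,-0.204,0],"rotation":[0,0,0],"jaw":0}]'
python3 go.py 0.5916,0.1705,0.1281
```

```text
time: 8.0
ee_pos: [0.4986, 0.1617, 0.1278]
eef_rot: [0.786, 0.619, -0.001, -0.0]
ft_force: [-4.4, 2.1, 10.4]
width: 0.0155
grip_force: 10.0
t 8.0 p [0.4986 0.1617 0.1278] F [-4.4  2.1 10.4] w 0.0155 g 10.0
b 76.43 tilt 0.11
0.5916,0.1705,0.1281 -> [0.2024, 0.5889, -0.0031]
```

```bash
python3 -m pendant '[{"dp":[0.073,0.044,0],"rotation":[0,0,0],"jaw":0},{"dp":[0.135,0.101,0],"rotation":[0,0,0],"jaw":0},{"dp":[0.186,0.17,0],"rotation":[0,0,0],"jaw":0},{"dp":[0.221,0.247,0],"rotation":[0,0,0],"jaw":0},{"dp":[0.242,0.329,0],"rotation":[0,0,0],"jaw":0},{"dp":[0.245,0.414,0],"rotation":[0,0,0],"jaw":0},{"dp":[0.233,0.498,0],"rotation":[0,0,0],"jaw":0},{"dp":[0.204,0.578,0],"rotation":[0,0,0],"jaw":0}]'
python3 -m pendant '[{"dp":[0,0,0],"rotation":[0,0,0],"jaw":0},{"dp":[0,0,0],"rotation":[0,0,0],"jaw":0}]' >/dev/null
python3 go.py 0.5916,0.1705,0.1281
```

```text
time: 9.0
ee_pos: [0.5916, 0.1704, 0.128]
eef_rot: [0.786, 0.619, 0.0, 0.0]
ft_force: [0.3, 1.3, 7.3]
width: 0.015
grip_force: 10.0
t 9.25 p [0.592  0.1699 0.128 ] F [2.6 1.8 6.4] w 0.0153 g 10.0
b 76.35 tilt 0.09
0.5916,0.1705,0.1281 -> [0.0032, -0.0034, -0.0004]
```

Back at the start position. I'll release, lift clear and check from above.

```bash
python3 -m pendant '[{"dp":[0,0,0],"rotation":[0,0,0],"jaw":0.2},{"dp":[0,0,0],"rotation":[0,0,0],"jaw":0.35},{"dp":[0,0,0],"rotation":[0,0,0],"jaw":0.35},{"dp":[0,0,-0.2],"rotation":[0,0,0],"jaw":0.35},{"dp":[0,0,-0.4],"rotation":[0,0,0],"jaw":0.35},{"dp":[0,0,-0.6],"rotation":[0,0,0],"jaw":0.35},{"dp":[0,0,-0.8],"rotation":[0,0,0],"jaw":0.35},{"dp":[0,0,-0.8],"rotation":[0,0,0],"jaw":0.35}]' >/dev/null
python3 -m pendant '[{"dp":[-0.3,0,0],"rotation":[0,0,0],"jaw":0.7},{"dp":[-0.6,0,0],"rotation":[0,0,0],"jaw":0.7},{"dp":[-0.9,0,0],"rotation":[0,0,0],"jaw":0.7},{"dp":[-1,0,0],"rotation":[0,0,0],"jaw":0.7}]' >/dev/null
python3 -m pendant '[{"dp":[-0.3,0,0],"rotation":[0,0,0],"jaw":0.7},{"dp":[-0.6,0,0],"rotation":[0,0,0],"jaw":0.7},{"dp":[-0.9,0.1,0],"rotation":[0,0,0],"jaw":0.7},{"dp":[-1,0.1,0],"rotation":[0,0,0],"jaw":0.7},{"dp":[-1,0.1,0],"rotation":[0,0,0],"jaw":0.7}]' >/dev/null
python3 go.py 0.527,-0.168,0.12 0.527,-0.168,0.041
python3 - <<'E'
from bench import camera
import cv2,numpy as np
from h import *
c=camera('top');T=dict(np.load('top0.npz'))
yel=((20,150,60),(32,255,255));gr=((50,120,40),(80,255,255))
for k,b in((yel,(225,185,255,220)),(gr,(245,205,285,240))):
  print(blob(T,*k,b)[0],blob(c,*k,b)[0])
w=camera('wrist')
cv2.imwrite('pics/c2.png',np.vstack([c['image'][100:300,140:460],w['image'][::2,::2]])[:,:,::-1])
E
```

```text
t 11.38 p [ 0.5348 -0.1248  0.2469] F [0.4 1.1 0.4] w 0.0609 g 0.0
b 76.34 tilt 0.07
0.527,-0.168,0.12 -> [-0.2927, 0.0186, 0.8459]
0.527,-0.168,0.041 -> [-0.293, 0.0191, 1.3726]
[240.62195122 200.82926829] [240.87640449 200.87640449]
[266.47014925 221.78358209] [266.47014925 221.78358209]
```

View pics/c2.png

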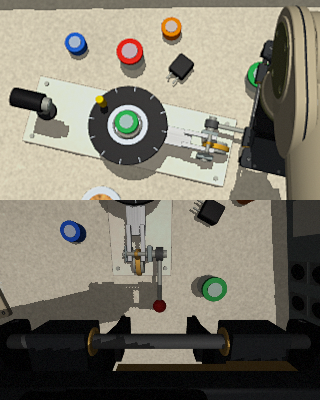

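The pin (240.9,200.9) and lid (266.5,221.8) are back within 0.3 px of where they began. The knob is free below the gripper. Descending onto it.

```bash
python3 -m pendant '[{"dp":[-0.29,0.02,0],"rotation":[0,0,0],"jaw":0.7},{"dp":[-0.29,0.02,0.2],"rotation":[0,0,0],"jaw":0.7},{"dp":[-0.29,0.02,0.4],"rotation":[0,0,0],"jaw":0.7},{"dp":[-0.29,0.02,0.6],"rotation":[0,0,0],"jaw":0.7},{"dp":[-0.29,0.02,0.7],"rotation":[0,0,0],"jaw":0.7},{"dp":[-0.29,0.02,0.8],"rotation":[0,0,0],"jaw":0.7},{"dp":[-0.29,0.02,0.87],"rotation":[0,0,0],"jaw":0.7}]' >/dev/null
python3 -m pendant '[{"dp":[0,0,0.1],"rotation":[0,0,0],"jaw":0.7},{"dp":[0,0,0.2],"rotation":[0,0,0],"jaw":0.7},{"dp":[0,0,0.3],"rotation":[0,0,0],"jaw":0.7},{"dp":[0,0,0.4],"rotation":[0,0,0],"jaw":0.7},{"dp":[0,0,0.5],"rotation":[0,0,0],"jaw":0.7},{"dp":[0,0,0.5],"rotation":[0,0,0],"jaw":0.7}]'
python3 go.py 0.527,-0.168,0.041
```

```text
time: 13.1
ee_pos: [0.5269, -0.1676, 0.0407]
eef_rot: [0.786, 0.618, -0.001, -0.001]
ft_force: [0.2, -1.2, 0.4]
width: 0.0606
grip_force: 0.0
t 13.1 p [ 0.5269 -0.1676  0.0407] F [ 0.2 -1.2  0.4] w 0.0606 g 0.0
b 76.39 tilt 0.12
0.527,-0.168,0.041 -> [-0.0027, 0.0011, -0.0021]
```

```bash
python3 -m pendant '[{"dp":[0,0,0],"rotation":[0,0,0],"jaw":0.5},{"dp":[0,0,0],"rotation":[0,0,0],"jaw":0.4},{"dp":[0,0,0],"rotation":[0,0,0],"jaw":0.2},{"dp":[0,0,0],"rotation":[0,0,0],"jaw":0},{"dp":[0,0,0],"rotation":[0,0,0],"jaw":0},{"dp":[0,0,0],"rotation":[0,0,0],"jaw":0}]' 30
python3 go.py; python3 - <<'E'
import numpy as np
for n,off in((1,0),(2,45)):
    a=np.radians(off+45/8*np.arange(0,9));p=np.c_[-np.cos(a),-np.sin(a)]*.12/.15
    print((p-p[0]).round(3)[1:].tolist())
E
```

```text
time: 13.85
ee_pos: [0.5269, -0.1676, 0.042]
eef_rot: [0.786, 0.618, -0.001, -0.001]
ft_force: [-4.6, 0.6, 4.5]
width: 0.0289
grip_force: 30.0
t 13.85 p [ 0.5269 -0.1676  0.042 ] F [-4.6  0.6  4.5] w 0.0289 g 30.0
b 76.39 tilt 0.1
[[0.004, -0.078], [0.015, -0.156], [0.034, -0.232], [0.061, -0.306], [0.094, -0.377], [0.135, -0.444], [0.182, -0.508], [0.234, -0.566]]
[[0.058, -0.053], [0.121, -0.099], [0.189, -0.14], [0.26, -0.173], [0.333, -0.2], [0.41, -0.219], [0.487, -0.23], [0.566, -0.234]]
```

```bash
python3 -m pendant '[{"dp":[0.004,0,-0.078],"rotation":[0,0,0],"jaw":0},{"dp":[0.015,0,-0.156],"rotation":[0,0,0],"jaw":0},{"dp":[0.034,0,-0.232],"rotation":[0,0,0],"jaw":0},{"dp":[0.061,0,-0.306],"rotation":[0,0,0],"jaw":0},{"dp":[0.094,0,-0.377],"rotation":[0,0,0],"jaw":0},{"dp":[0.135,0,-0.444],"rotation":[0,0,0],"jaw":0},{"dp":[0.182,0,-0.508],"rotation":[0,0,0],"jaw":0},{"dp":[0.234,0,-0.566],"rotation":[0,0,0],"jaw":0}]'
python3 go.py
python3 - <<'E'
from bench import camera
import cv2
c=camera('scene');cv2.imwrite('pics/s2.png',cv2.resize(c['image'][80:330,180:480,::-1],None,fx=2,fy=2))
E
```

```text
time: 14.85
ee_pos: [0.535, -0.1337, 0.1274]
eef_rot: [0.786, 0.618, -0.001, -0.0]
ft_force: [-5.8, 0.1, -5.5]
width: 0.0287
grip_force: 29.2
t 14.85 p [ 0.535  -0.1337  0.1274] F [-5.8  0.1 -5.5] w 0.0287 g 29.2
b 76.37 tilt 0.12
```

View pics/s2.png

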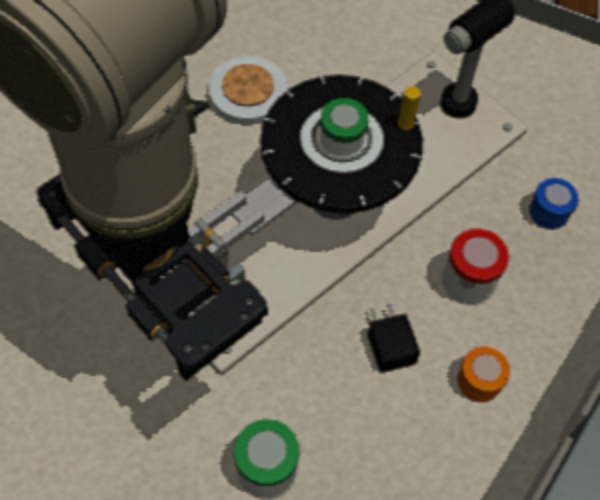

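The lift is following, with the disc higher and the jar in its ring. The grip is steady and the load is about 6 N, as the spring suggests. Second half now.

```bash
python3 -m pendant '[{"dp":[0.058,0,-0.053],"rotation":[0,0,0],"jaw":0},{"dp":[0.121,0,-0.099],"rotation":[0,0,0],"jaw":0},{"dp":[0.189,0,-0.14],"rotation":[0,0,0],"jaw":0},{"dp":[0.26,0,-0.173],"rotation":[0,0,0],"jaw":0},{"dp":[0.333,0,-0.2],"rotation":[0,0,0],"jaw":0},{"dp":[0.41,0,-0.219],"rotation":[0,0,0],"jaw":0},{"dp":[0.487,0,-0.23],"rotation":[0,0,0],"jaw":0},{"dp":[0.566,0,-0.234],"rotation":[0,0,0],"jaw":0}]'
python3 -m pendant '[{"dp":[0,0,0],"rotation":[0,0,0],"jaw":0},{"dp":[0,0,0],"rotation":[0,0,0],"jaw":0}]' >/dev/null
python3 go.py 0.555,-0.053,0.161
python3 - <<'E'
from bench import camera
from h import *
import cv2,numpy as np
c=camera('scene');t=camera('top')
cv2.imwrite('pics/s3.png',np.hstack([c['image'][80:330,180:480],t['image'][100:350,200:480]])[:,:,::-1])
red=((0,150,50),(6,255,255));gr=((50,120,40),(80,255,255))
g=[blob(t,*gr,(245,195,285,240))[0],blob(c,*gr,(330,110,375,165))[0]];print('lid',g,tri(ray(t,*g[0]),ray(c,*g[1])))
h=cv2.cvtColor(c['image'],cv2.COLOR_RGB2HSV);m=cv2.inRange(h,*red);print(cv2.connectedComponentsWithStats(m)[2])
E
```

```text
time: 15.9
ee_pos: [0.5546, -0.0515, 0.1626]
eef_rot: [0.786, 0.618, -0.002, -0.0]
ft_force: [-9.7, -2.8, -1.5]
width: 0.0292
grip_force: 29.6
t 16.15 p [ 0.5547 -0.0513  0.1626] F [-10.1  -2.6   0.2] w 0.0285 g 29.7
b 76.39 tilt 0.16
0.555,-0.053,0.161 -> [-0.0104, 0.0046, 0.0105]
lid [array([265.17391304, 220.30072464]), array([352.49019608, 137.21960784])] [0.55051423 0.11834414 0.16051524]
[[     0      0    640    400 255613]
 [   405    195     29     27    377]
 [   290    198      6      7     10]]
```

View pics/s3.png

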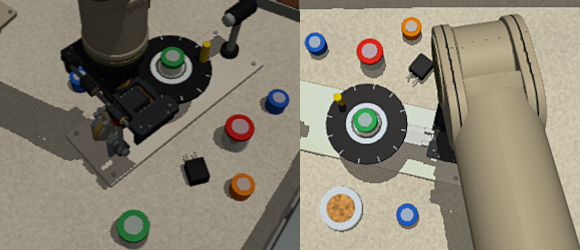

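The disc is raised, the jar is in its ring and the bystanders are unmoved. I'll check how upright the lever is, by the lid rise and an enlarged crop.

```bash
python3 - <<'E'
from bench import camera
from h import *
S0=dict(np.load('scene0.npz'));T0=dict(np.load('top0.npz'))
c=camera('scene')
def proj(c,p): q=c['mtx']@(np.linalg.inv(c['T'])@np.r_[p,1])[:3];return q[:2]/q[2]
p=np.array([.5503,.1178,.1409])
for n,k,a,b in(('S',S0,(351.4,143.6),(352.49,137.22)),('T',T0,(266.47,221.78),(265.17,220.30))):
    for dz in(.018,.020,.021): print(n,dz,(proj(k,p+[0,0,dz])-proj(k,p)).round(2),np.subtract(b,a).round(2))
ax=np.array([.555,-.053,.06])
u=lambda a:ax+.12*np.array([-.235*np.cos(a),-.972*np.cos(a),np.sin(a)])
print('axle',proj(c,ax),[proj(c,u(np.radians(d))).round(1).tolist() for d in(80,90,100)],'red',blob(c,(0,120,30),(8,255,255),(275,185,310,215)))
cv2.imwrite('pics/s4.png',cv2.resize(c['image'][160:250,250:350,::-1],None,fx=6,fy=6,interpolation=cv2.INTER_CUBIC))
E
```

```text
S 0.018 [ 0.66 -5.75] [ 1.09 -6.38]
S 0.02 [ 0.74 -6.4 ] [ 1.09 -6.38]
S 0.021 [ 0.77 -6.73] [ 1.09 -6.38]
T 0.018 [-1.02 -1.34] [-1.3  -1.48]
T 0.02 [-1.14 -1.5 ] [-1.3  -1.48]
T 0.021 [-1.19 -1.57] [-1.3  -1.48]
axle [300.80240098 229.0281501 ] [[289.3, 205.4], [298.9, 197.8], [308.4, 191.4]] red (array([292.94736842, 202.15789474]), array([290, 198,   7,   8,  19], dtype=int32))
```

View pics/s4.png

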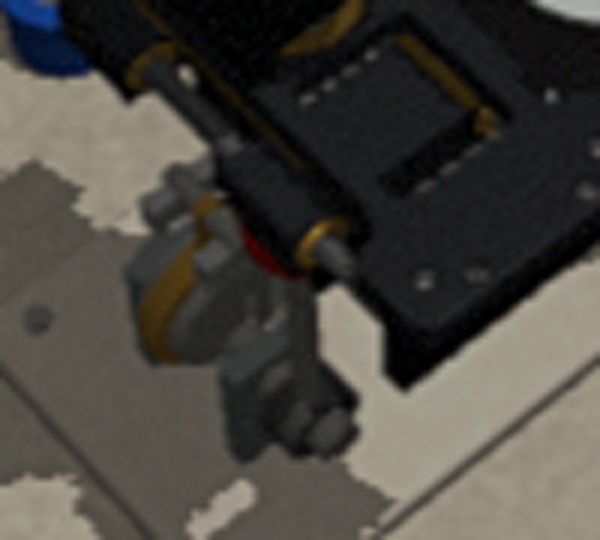

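The visible knob edge fits the lever at about 90–92° and rules out 80°. The arm displacement (119.6 mm across, 120.6 mm up) gives about 89.5°. The lid rise is about 20–21 mm. Handing in while holding.

```bash
python3 -c "
from bench import r
print(r.close_job())"
```

```text
the job is handed in; nothing more can be done
None
```

I took the turntable through one full turn, bringing the pin back to within about 1 mm, and swung the lever upright to about 90°. I handed in the job at about 16 s with the gripper still holding the knob; the jar was in its ring and nothing else had visibly moved.

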